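# Change over the shelf block in the pantry bench vise

## Task

The shelf-support block standing loose in the open vise is drilled and done: lift it out and stand it upright in the wire basket beside the one already there. Then stand the undrilled block from the worktop in the vise, foot down on the bed and centred along the jaws, and crank the handle clockwise until the jaw holds it firmly. Leave everything else where it is.

Things in the scene. Friction and masses are not known exactly. Their poses are not given: they have to be found in the camera images.
- vise: Grey machine vise, fixed. Origin on the worktop under its middle; x along the screw from crank to fixed jaw, z up. Board 220 x 140 x 18 mm, body 230 x 84 mm. The bed (two steel ways) is at z = 120 mm; the jaws are 100 mm wide (y -50 to 50) and 32 mm high, to z = 152 mm. The fixed jaw's face is at x = 65 mm, its back at 107 mm.
- jaw_seat (a point): Foot of the fixed jaw's face, middle of its width, on the bed (vise x = 65, z = 120 mm).
- jaw: Moving jaw, 58 mm deep, 100 mm wide, 32 mm high. Origin at the foot of its clamping face, middle of its width; slides along the vise's x, 8 mm per turn of the crank. Opening = its distance from jaw_seat: 50 mm at crank angle 0, 42 to 50 mm at the start.
- crank (a joint): Crank angle, rad: 0 = jaw fully open, arm straight up; grows clockwise (seen from the handle, looking at the vise), which closes the jaw; 1.5 to 2.5 turns onto a block. Grip at vise y = -60 sin(angle), z = 92 + 60 cos(angle) mm. Free: 6 to 8 N at the grip, stays where left. On the block it stiffens within a quarter turn; 12 to 20 N clamps firmly; does not run back.
- crank_hub (a point): On the screw axis, in the middle plane of the crank arm (vise x = -131, z = 92 mm). Arm 10 mm thick, 22 mm wide; hub 30 mm across, standing 20 mm out (away from the vise). The vise body's end is at vise x = -115 mm, up to z = 120 mm.
- crank_grip (a point): Middle of the crank's black grip: 27 mm across, 56 mm long, parallel to the screw, spinning freely on its pin, 60 mm from the screw axis, 36 mm outward of the arm's middle plane. Lowest: 32 mm above the worktop. A tool pointing straight down hits the hub as the grip passes below; leant 30 deg away from the vise, holding the outer half, closing level and square to the screw, it goes all round.
- finished: Drilled block (dark screw holes on top), loose in the open vise at the start, on the bed, its length along the jaws, 2 to 7 mm off the fixed jaw. Beech, 110 x 30 mm, stepped: foot 40 mm high over the whole length, shoulder 62 mm long at its +x end up to 72 mm (local x -7 to 55 mm); 0.1 to 0.2 kg. Origin: centre of underside; x along the 110 mm, y across the 30 mm, z up.
- blank: Undrilled block to be clamped next, standing on its foot on the worktop to the right of the vise. Beech, 110 x 30 mm, stepped: foot 40 mm high over the whole length, shoulder 62 mm long at its +x end up to 72 mm (local x -7 to 55 mm); 0.1 to 0.2 kg. Origin: centre of underside; x along the 110 mm, y across the 30 mm, z up.
- basket: White wire basket, fixed, 230 (x) x 190 (y) x 60 mm high, walls 5 mm, floor 6 mm above the worktop. Origin: centre of its underside.
- stored: Drilled block already in the basket, standing along the basket's x in its +y half, 40 to 48 mm from its middle line; leave alone. Same shape as the others. Origin: centre of underside.
- offcut: Plain bar of the same wood, 120 x 44 x 30 mm high, no shoulder, near the undrilled block; leave alone. Origin: centre of its underside.
- tin: Food tin, 72 mm across, 95 mm high, near the undrilled block; leave alone. Origin: centre of its underside.
- jar: Jar, 68 mm across, 90 mm high, in front of the vise; leave alone. Origin: centre of its underside.
- tape: Tape measure, 70 x 34 x 66 mm high, standing beyond the vise; leave alone. Origin: centre of its underside.
- driver: Screwdriver lying beyond the vise, about 200 mm long; leave alone.
- bracket: White L-shaped shelf bracket beyond the basket, 120 mm long, 70 mm high; leave alone. Origin under the middle of its long leg.
Not all that is in view belongs to the job. What is shaped like the finished but purple is not meant.

How it is judged (in metres and radians):
At the end, for the whole second after the job is handed in: The undrilled block stands upright on the vise bed against the fixed jaw, within 15 mm of the middle of the jaws, pressed by the moving jaw with over 40 N; the drilled block stands upright on the basket floor, at rest; nothing else moved more than 25 mm (contact force between jaw and blank above 40 N and z of blank in the frame of vise between 0.116 and 0.124 m and y of blank in the frame of vise between -0.015 and 0.015 m and x of blank in the frame of vise between 0.044 and 0.055 m and angle between blank's own z axis and vertical below 0.06 rad and linear speed of each of blank, finished below 0.02 m/s and x of finished in the frame of basket between -0.1 and 0.1 m and y of finished in the frame of basket between -0.085 and 0.085 m and z of finished in the frame of basket between 0 and 0.012 m and angle between finished's own z axis and vertical below 0.1 rad); the robot touches nothing.
It fails at once if the block already in the basket is pushed more than 25 mm or knocked over (distance of stored from where it was at the start of the episode above 0.025 m or angle between stored's own z axis and vertical above 0.5 rad).
It fails at once if the plain bar or the tin is pushed more than 25 mm or knocked over (distance of any of offcut, tin from where it was at the start of the episode above 0.025 m or angle between any of offcut, tin's own z axis and vertical above 0.5 rad).
It fails at once if the jar, tape measure, screwdriver or bracket is pushed more than 25 mm or knocked over (distance of any of jar, tape, driver, bracket from where it was at the start of the episode above 0.025 m or angle between any of jar, tape, bracket's own z axis and vertical above 0.5 rad).
It also fails if it takes over 72 s, if anything falls off the work surface, if the arm or the gripper's body presses on something with over 40 N, if the wrist force passes 120 N, or if a joint passes its speed limit or range.

## Robot

A 6-joint arm with a two-finger parallel gripper is mounted at the origin on the work surface. World frame = base frame: x ahead of the robot, y to its left, z up, the work surface at z = 0. Lengths are in mm, angles in rad, forces in N, time in s.
With the tool pointing down it reaches from about 325 to 925 mm from the base axis. Payload 3.1 kg.
Tool frame: the origin (TCP) lies between the finger pads, 19 mm behind the fingertips; this is the grasp point; z points along the fingers, y is the line along which they close (so a half turn about z gives the same grasp; the last joint's range is limited). The gripper opens to 85 mm and grips with 20 to 120 N. Pads are 22 mm wide; open, the fingers measure 114 mm over their backs; the gripper's body (76 mm by 85 mm) begins 54 mm behind the grasp point. The pads swing forward as they close: fully open they stand 13 mm farther back than shut.
Start: joints at [-1.438, 0.217, 1.613, -0, 1.311, -0.112], TCP at [151.497, -606.373, 250] pointing down, gripper open.
Joint ranges: [-2.75, 2.75], [-0.78, 2.1], [0.31, 2.55], [-1.13, 4.27], [0.13, 2.63], [-2.58, 2.58]. Speed limits (rad/s): [2.79, 2.79, 3.14, 3.14, 3.14, 3.14].

## Interface

Orientations are given as a unit quaternion [w, x, y, z].
In Python, from workcell import bot, vision, job gives the robot as it stands.
- The arm moves only by the shell command python3 -m pendant 'ROWS'. ROWS is JSON, one flat list of numbers, 5 for each row, row after row: the opening, from -1 (shut) to 1 (fully open), then the shift along the world's x, y, z normalised to -1 to 1, where 1 is 10 cm, then the turn about the world's z normalised to -1 to 1, where 1 is 90 degrees. In form: [hand, dx, dy, dz, yaw, hand, dx, dy, dz, yaw, ...]. A call has 1 to 12 rows; each row shifts and turns the commanded pose from where the row before left it; what a row does not reach is not made up. A row lasts 1/10 s, in which the tool goes at most 50 mm and 8.59 degrees, less where a joint would pass 70% of its speed; a pose out of reach is approached as far as the arm can. A call with a number of a shift or a turn outside -1 to 1 is refused whole. A call with a gripper value outside its range is refused whole. The fingers move at their own pace and stop on an object; the grip force is fixed at half the most. Time passes only in rows, so rows that do not move let the fingers close. It gives the time, the measured TCP pose, the force, the opening and the grip force at its end, in the units of the state.
- bot.get_obs(): the state, without advancing time (a new reading comes with each control period).
- vision.camera(name): name is "scene" or "top" or "wrist"; returns the picture (384x512x3 uint8, red, green, blue); there is no depth.
- vision.camera_params(name): a dict with "camera_matrix" (3x3 intrinsics, pixels), "k1" (the pictures are not rectified: a ray, as slopes to the right and down, at radius r is drawn at 1 + k1 r^2 times it, then the intrinsics apply), "xyz" and "orientation" of the camera in the world; the wrist camera has in their place "T_tool_cam" (4x4, takes a point from camera to tool coordinates, whose origin is the TCP and whose axes are the flange's). Camera axes: x right, y up, looking along -z (the intrinsics and any distortion apply to the point x, -y, -z); pixel columns grow to the right and rows downward; lengths in mm; the calibration is good to about 2 mm. A picture is of the moment at which its call begins: read the wrist's pose just before it. camera_params takes no time and is no camera call.
- job.job_done(): hands the job in; it is judged then, once.
The state is a dict: "time": time; "joints": joint angles; "joint_velocities": joint speeds; "joint_efforts": joint torques, N m; "tool_pos": TCP position; "orientation": TCP orientation; "wrist_force": force on the tool from outside, world axes, zero at the start; "moment": the same for the moment, N m; "gripper_width": finger opening in mm; "grip_force": force on a finger pad.
Only numpy, scipy, OpenCV 4.12 (cv2) and the standard library are available. Lean on these libraries where they do the work, as an engineer would, in place of code of your own. Each camera call takes 0.05 s, during which the arm holds its last target. There are 200 camera calls.

## Working session

There is one attempt and no reset: what is moved stays moved. The work goes in short steps, Python scripts to look and compute and a shell command to move; the robot and the scene stay as the last step left them, time stands still between calls to the robot, and variables do not carry over. Pictures are saved under pics/ and viewed, at most 10 in all, crops included, and the job is handed in when it is done.

```bash
mkdir -p pics; ls
cat > h.py <<'E'
import numpy as np, cv2, json
from scipy.spatial.transform import Rotation as R
from workcell import bot, vision, job
def pose(name,obs=None):
    p=vision.camera_params(name)
    if 'T_tool_cam' in p:
        T=np.array(p['T_tool_cam']); o=obs or bot.get_obs()
        q=o['orientation']; W=np.eye(4); W[:3,:3]=R.from_quat([*q[1:],q[0]]).as_matrix(); W[:3,3]=o['tool_pos']
        T=W@T; return p,T[:3,:3],T[:3,3]
    q=p['orientation']; return p,R.from_quat([*q[1:],q[0]]).as_matrix(),np.array(p['xyz'])
def ray(P,uv):
    p,Rm,t=P; K=np.array(p['camera_matrix'])
    d=cv2.undistortPoints(np.array(uv,float).reshape(-1,1,2),K,np.array([p['k1'],0,0,0.])).reshape(-1,2)
    return t,np.c_[d[:,0],-d[:,1],-np.ones(len(d))]@Rm.T
def plane(P,uv,z):
    t,d=ray(P,uv); return t+d*((z-t[2])/d[:,2])[:,None]
def proj(P,X):
    p,Rm,t=P; K=np.array(p['camera_matrix']); c=(np.atleast_2d(X)-t)@Rm
    s=np.c_[c[:,0],-c[:,1]]/-c[:,2:]; r=(s**2).sum(1,keepdims=True); s=s*(1+p['k1']*r)
    return s*[K[0,0],K[1,1]]+[K[0,2],K[1,2]]
def snap(name,f=None):
    o=bot.get_obs(); im=vision.camera(name)
    if f: cv2.imwrite(f,im[:,:,::-1])
    return im,pose(name,o)
E
python3 - <<'E'
from h import *
for n in('scene','top'):
    im,P=snap(n,f'pics/{n}0.png'); cv2.imwrite(f'pics/{n}0b.png',cv2.resize(im,(800,600),interpolation=cv2.INTER_CUBIC)[:,:,::-1]); print(n,P)
print(vision.camera_params('wrist')['T_tool_cam'],bot.get_obs()['orientation'])
E
```

```text
pics
scene ({'camera_matrix': array([[414.52033091,   0.        , 253.88702756],
       [  0.        , 414.52033091, 184.43250692],
       [  0.        ,   0.        ,   1.        ]]), 'k1': -0.03517481369664413, 'xyz': array([1072.11593985,  717.99631863, 1134.66837277]), 'orientation': array([0.26294321, 0.09855995, 0.3295771 , 0.9014021 ])}, array([[-0.84229361, -0.40906892,  0.35100441],
       [ 0.53900133, -0.64447961,  0.54233163],
       [ 0.00436417,  0.64599431,  0.76332975]]), array([1072.11593985,  717.99631863, 1134.66837277]))
top ({'camera_matrix': array([[349.23721446,   0.        , 251.42919987],
       [  0.        , 349.23721446, 191.84981709],
       [  0.        ,   0.        ,   1.        ]]), 'k1': -0.013226328058680686, 'xyz': array([ 417.77202909,   -7.9754304 , 1248.52892502]), 'orientation': array([-0.69744668, -0.05455256,  0.05258927,  0.71261948])}, array([[-0.0211843 ,  0.98829042, -0.15110685],
       [-0.99976593, -0.021605  , -0.00114272],
       [-0.00439401,  0.15104727,  0.98851677]]), array([ 417.77202909,   -7.9754304 , 1248.52892502]))
[[ 4.34490347e-05  9.49888085e-01  3.12590185e-01  8.15532592e+01]
 [ 9.99999660e-01  2.16256338e-04 -7.96148921e-04  1.39761776e+00]
 [-8.23851983e-04  3.12590113e-01 -9.49887753e-01 -1.23833123e+02]
 [ 0.00000000e+00  0.00000000e+00  0.00000000e+00  1.00000000e+00]] [-1.08171752e-03  9.92516950e-01  1.22102144e-01 -4.41968733e-06]
```

View pics/top0b.png

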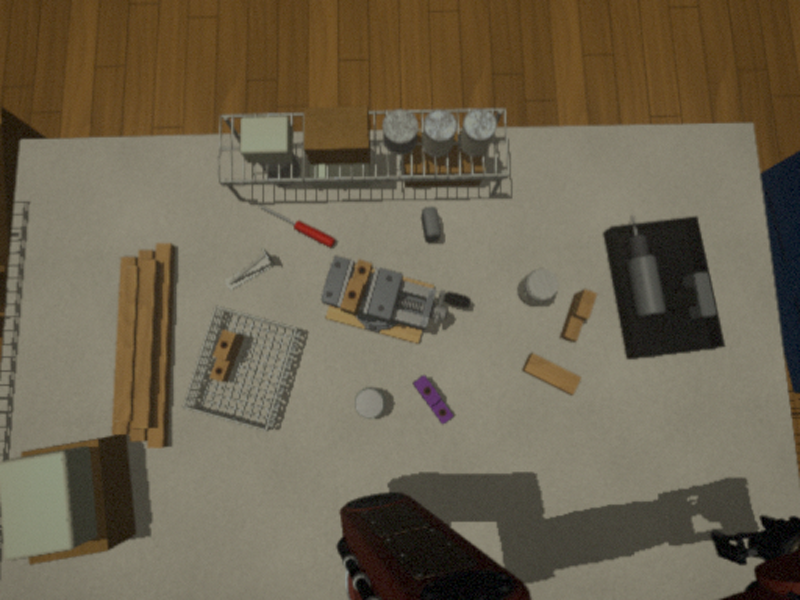

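View pics/scene0b.png

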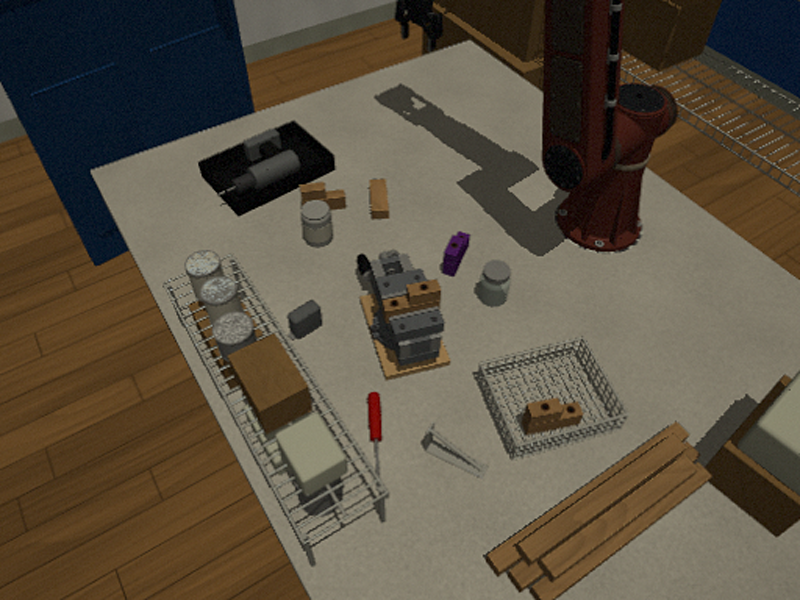

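Candidates in the top view (800x600): finished in the vise (356,286) against purple decoy (434,400) and stored (225,355). Blank is the stepped block (578,315), against offcut (552,373) and the beams on the left (145,340). I choose (356,286) and (578,315).

Run:
```python
from h import *
for n in ('top','scene'):
    im=cv2.imread(f'pics/{n}0.png'); P=pose(n)
    hsv=cv2.cvtColor(im,cv2.COLOR_BGR2HSV)
    m=cv2.inRange(hsv,(8,90,70),(22,255,255))
    k,l,s,c=cv2.connectedComponentsWithStats(m)
    for i in range(1,k):
        if 60<s[i,4]<1500 and 150<s[i,1]<300 and s[i,0]>100 and n=='top':
            r=cv2.minAreaRect(np.argwhere(l==i)[:,::-1].astype(np.float32))
            print(n,s[i],np.round(c[i],1),[np.round(v,1) for v in r], np.round(plane(P,[r[0]],30)[0]), np.round(plane(P,[r[0]],180)[0]))
def f(u,v,z): return np.round(plane(pose('top'),[[u*.64,v*.64]],z)[0],0)
print('grip',f(458,300,150),'jawL',f(338,280,152),'tin',f(540,283,95),'jar',f(369,402,90),'basket corners',[f(*a,60) for a in((217,307),(308,328),(272,430),(187,406))])
im=cv2.imread('pics/top0.png')
a=cv2.resize(im[140:275,190:390],(800,540),interpolation=cv2.INTER_CUBIC); cv2.imwrite('pics/crop1.png',a)
```

```text
top [209 166  31  44 499] [224.7 189.6] [array([225.1, 186.4]), array([24.3, 42. ]), np.float64(14.0)] [626.  86.  30.] [600.  74. 180.]
top [359 185  23  33 359] [370.1 200.8] [array([369.8, 201.4]), array([13.3, 33.8]), np.float64(18.4)] [ 561. -422.   30.] [ 543. -371.  180.]
top [243 208  27  12 193] [257.9 212.8] [array([256.1, 211.8]), array([25.7,  9.2]), np.float64(14.0)] [533. -21.  30.] [519. -20. 180.]
top [134 211  17  33 284] [141.9 227.1] [array([141.6, 227. ]), array([11.3, 32.3]), np.float64(13.2)] [488. 379.  30.] [480. 331. 180.]
top [335 226  37  27 463] [352.7 238.9] [array([352.6, 238.8]), array([35.8, 12.5]), np.float64(26.6)] [ 432. -353.   30.] [ 430. -310.  180.]
top [505 251   7  13  78] [508.2 256.9] [array([508., 257.]), array([12.,  6.]), np.float64(90.0)] [ 358. -886.   30.] [ 365. -778.  180.]
top [507 265   5  40 115] [509.7 279.8] [array([509. , 284.5]), array([39.,  4.]), np.float64(90.0)] [ 265. -878.   30.] [ 284. -770.  180.]
grip [ 582. -139.  150.] jawL [629. 105. 152.] tin [ 624. -323.   95.] jar [380.  48.  90.] basket corners [array([592., 381.,  60.]), array([541., 180.,  60.]), array([324., 257.,  60.]), array([378., 440.,  60.])]
```

View pics/crop1.png

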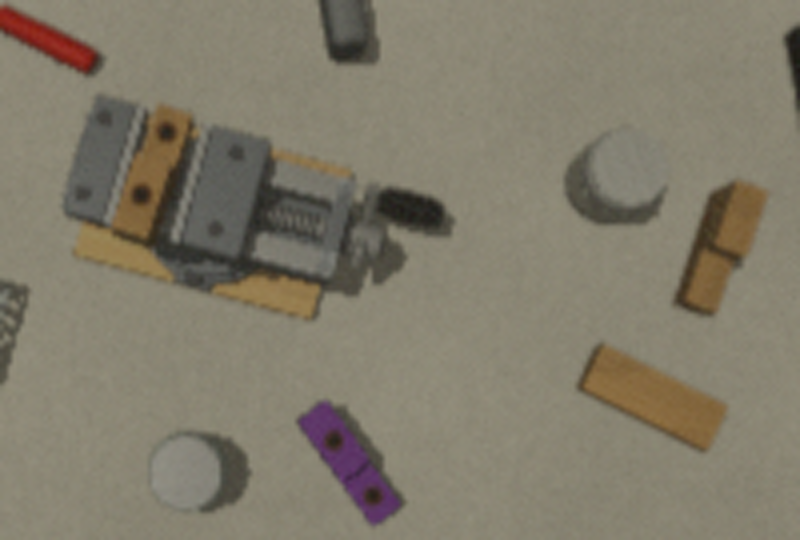

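```bash
python3 -m pendant '[1,0.3,0.1,0.2,0, 1,0.38,0.2,0.1,-0.08, 1,0.38,0.2,0.1,-0.08, 1,0.38,0.2,0.1,-0.08, 1,0.38,0.2,0.1,-0.08, 1,0.38,0.2,0.1,-0.06, 1,0.38,0.2,0.1,0, 1,0.38,0.2,0.1,0, 1,0.38,0.2,0.1,0, 1,0.38,0.2,0,0, 1,0.3,0.1,0,0, 1,0,0,0,0]'
python3 - <<'E'
from h import *
snap('wrist','pics/w1.png'); o=bot.get_obs(); print(o['tool_pos'],o['orientation'],o['time']); print(vision.camera_params('wrist')['camera_matrix'])
E
```

```text
time: 1.3
tool_pos: [556.8, -403.6, 348.7]
orientation: [-0.001, 0.985, -0.173, 0.0]
wrist_force: [-0.0, -0.8, -0.4]
gripper_width: 85.6
grip_force: 0.0
[ 554.74702218 -404.90502129  348.65693332] [-4.51652519e-04  9.84823744e-01 -1.73554490e-01 -9.10482180e-04] 1.35
[[327.88435177   0.         266.94685213]
 [  0.         327.88435177 192.63920339]
 [  0.           0.           1.        ]]
```

View pics/w1.png

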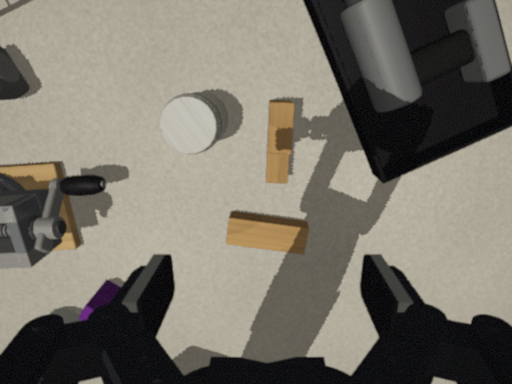

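The wrist view shows the blank at (281,142) with its shoulder in the upper part (rows 101-152), the tin at (190,124), the offcut at (267,233) and the crank grip at (83,184), with the arm nearly straight up. I'll measure the blank here and move on to the vise.

```bash
cat >> h.py <<'E'
def wood(im):
    return cv2.inRange(cv2.cvtColor(im,cv2.COLOR_RGB2HSV),(8,90,60),(22,255,255))
def subedge(im,r,c,dirn,n=6):
    g=im[:,:,2].astype(float)  # blue channel: wood low
    return c
def yaw(q): return np.degrees(R.from_quat([*q[1:],q[0]]).as_euler('xyz'))
E
python3 - <<'E'
from h import *
im=cv2.imread('pics/w1.png')[:,:,::-1].copy(); o=bot.get_obs(); P=pose('wrist',o)
k,l,s,c=cv2.connectedComponentsWithStats(wood(im)); i=l[140,281]; print(s[i])
m=(l==i)
for r in range(100,186,6):
    w=np.where(m[r])[0]
    if len(w): print(r,w[0],w[-1])
def line(rows,z):
    pts=np.array([[np.where(m[r])[0][-1]+.5,r] for r in rows],float); X=plane(P,pts,z)[:,:2]
    vx,vy,x0,y0=cv2.fitLine(X.astype(np.float32),cv2.DIST_HUBER,0,.1,.1).ravel(); return np.array([vx,vy])*np.sign(vx),np.array([x0,y0])
for rows,z in((range(112,146),72),(range(160,180),40)):
    d,x=line(rows,z); n=np.array([-d[1],d[0]]); print('dir',np.degrees(np.arctan2(d[1],d[0])),x,'offset along n',x@n)
b=plane(P,[[277,183.5]],40)[0]; t0=plane(P,[[281,100.5]],0)[0]; print('foot end',b,'shoulder base end',t0,np.linalg.norm((b-t0)[:2]))
print(R.from_quat([*o['orientation'][1:],o['orientation'][0]]).as_matrix()[:,0])
E
```

```text
[ 266  100   29   83 1915]
100 274 278
106 270 294
112 269 293
118 269 293
124 269 292
130 268 292
136 268 291
142 268 291
148 268 290
154 267 289
160 267 288
166 267 288
172 267 287
178 266 286
dir -23.600986 [ 573.7867  -445.16025] offset along n -178.20119
dir -26.143208 [ 518.2002  -422.27103] offset along n -150.74338
foot end [ 505.29754304 -402.30438035   40.        ] shoulder base end [ 605.5707094  -444.91828728    0.        ] 108.9525261563925
[ 0.93975602 -0.34184034 -0.0019501 ]
```

```bash
python3 -m pendant '[1,0,0.4,0,0, 1,0,0.45,0,0, 1,0,0.45,0,0, 1,0,0.45,0,0, 1,0,0.45,0,0, 1,0,0.45,0,0, 1,0,0.45,0,0, 1,0,0.45,0,0, 1,0,0.45,0,0, 1,0,0.45,0,0, 1,0,0.25,0,0, 1,0,0,0,0]'
python3 - <<'E'
from h import *
im,P=snap('wrist','pics/w2.png'); cv2.imwrite('pics/w2b.png',cv2.resize(im,(800,600),interpolation=cv2.INTER_CUBIC)[:,:,::-1]); o=bot.get_obs(); json.dump({'tool_pos':list(o['tool_pos']),'orientation':list(o['orientation'])},open('w2.json','w'));print(o['tool_pos'],o['orientation'],o['time'])
E
```

```text
time: 2.55
tool_pos: [552.5, 65.5, 349.7]
orientation: [-0.0, 0.985, -0.174, -0.0]
wrist_force: [0.1, -1.2, 0.4]
gripper_width: 85.4
grip_force: 0.0
[552.74240057  63.75980927 349.63673831] [ 5.29487525e-04  9.84680975e-01 -1.74364529e-01 -3.27988119e-04] 2.6
```

View pics/w2b.png

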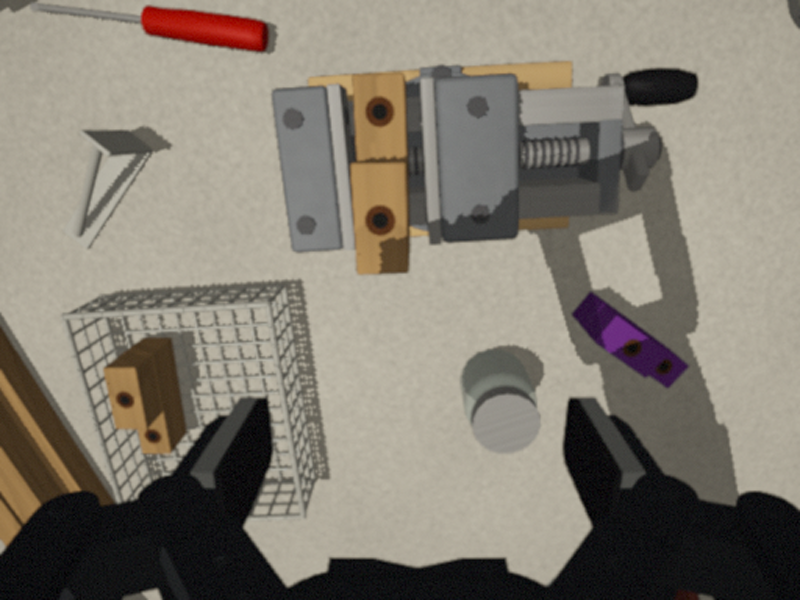

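Run:
```python
from h import *
o=json.load(open('w2.json')); P=pose('wrist',o); s=.64
f=lambda z,*a: plane(P,np.array(a)*s,z)[:,:2]
def rep(n,a,b):
    d=a-b; print(n,np.round(a,1),np.round(b,1),'mid',np.round((a+b)/2,1),'len',round(np.linalg.norm(d),1),'ang',round(np.degrees(np.arctan2(d[1],d[0])),2))
rep('fixed back',*f(152,(273,90),(291,250)))
rep('mov back',*f(152,(516,75),(518,240)))
rep('mov face',*f(152,(421,80),(429,243)))
im=cv2.imread('pics/w2.png')[:,:,::-1].copy()
k,l,st,c=cv2.connectedComponentsWithStats(wood(im)); i=l[int(190*s),int(365*s)]; m=l==i; print(st[i])
for r in range(46,176,8):
    w=np.where(m[r])[0]; print(r,w[0] if len(w) else 0,w[-1] if len(w) else 0,end='; ')
pts=[]
for side in(0,-1):
    uv=np.array([[np.where(m[r])[0][side]+(0.5 if side else -.5),r] for r in list(range(110,133))+list(range(148,168))],float)
    X=plane(P,uv,192)[:,:2]; q=cv2.fitLine(X.astype(np.float32),cv2.DIST_HUBER,0,.1,.1).ravel(); print('\nside',side,q[2:],np.degrees(np.arctan2(q[1],q[0])))
rep('shoulder end/step', *f(192,(380,161),(383,273)))
rep('foot end', *f(160,(380,72),(383,273)))
# grip, hub, basket, stored
b=f(60,(66,315),(275,288),(305,515)); rep('basket top edge',b[0],b[1]); rep('basket right',b[1],b[2])
rep('stored top hole/foothole',f(78,(124,400))[0],f(46,(154,436))[0])
print('grip ends',f(152,(625,84),(697,85)),'hub',f(92,(640,150)), 'purple',f(60,(630,340)),'jar',f(90,(505,425)))
```

```text
fixed back [682.2 105.8] [590.5 135.2] mid [636.3 120.5] len 96.4 ang -17.76
mov back [640.8 -30.9] [546.6  -3.5] mid [593.7 -17.2] len 98.1 ang -16.21
mov face [657.   22.3] [564.2  50.5] mid [610.6  36.4] len 97.0 ang -16.95
[ 198   45   76  131 4585]
46 243 267; 54 198 259; 62 222 259; 70 226 259; 78 227 259; 86 227 260; 94 227 260; 102 228 260; 110 224 260; 118 225 260; 126 225 260; 134 226 261; 142 226 261; 150 227 270; 158 228 260; 166 228 260; 174 229 246; 
side 0 [601.0238    83.111694] -17.751013

side -1 [584.3023    57.103386] -20.523079
shoulder end/step [623.2  58.2] [565.1  79. ] mid [594.1  68.6] len 61.8 ang -19.72
foot end [668.4  42.9] [557.7  84. ] mid [613.   63.5] len 118.0 ang -20.34
basket top edge [595.9 375.7] [554.  190.1] mid [574.9 282.9] len 190.3 ang 77.29
basket right [554.  190.1] [329.  263.6] mid [441.5 226.8] len 236.7 ang -18.09
stored top hole/foothole [510.  354.7] [455.3 372.8] mid [482.6 363.8] len 57.6 ang -18.32
grip ends [[ 614.69399094  -90.5053559 ]
 [ 600.04207364 -131.80250929]] hub [[ 564.35982291 -113.74457132]] purple [[403.26160144 -82.51170033]] jar [[379.4860138   45.41677782]]
```

Top view: the crop confirmed the finished block by its holes and the vise, and the blank by its missing holes and shoulder. Wrist view w2: finished shoulder in the lower part (352-408, 162-273), fixed jaw at left (273-340), moving jaw at (421-518), grip at (660,85), stored at (140,400) and basket right wall at x≈285. Next is the grasp of the finished block.

```bash
python3 -m pendant '[1,0.27,0.01,-0.3,0.02, 1,0.28,0.01,-0.3,0, 1,0,0,-0.4,0, 1,0,0,-0.4,0, 1,0,0,-0.25,0, 1,0,0,-0.12,0, 1,0,0,0,0, -1,0,0,0,0, -1,0,0,0,0, -1,0,0,0,0, -1,0,0,0,0, -1,0,0,0,0]'
```

```text
time: 3.8
tool_pos: [609.6, 65.8, 174.7]
orientation: [-0.0, 0.987, -0.159, 0.001]
wrist_force: [-0.3, 0.1, 3.3]
gripper_width: 29.3
grip_force: 62.0
```

```bash
python3 -m pendant '[-1,0,0,0.3,0, -1,0,0,0.4,0, -1,-0.06,0.08,0.2,0, -1,-0.24,0.32,0,0, -1,-0.24,0.32,0,0, -1,-0.24,0.32,0,0, -1,-0.24,0.32,0,0, -1,-0.24,0.32,0,0, -1,-0.24,0.32,0,0, -1,-0.18,0.24,0,0, -1,0,0,0,0, -1,0,0,0,0]'
python3 - <<'E'
from h import *
im,P=snap('wrist','pics/w3.png'); o=bot.get_obs(); json.dump({'tool_pos':list(o['tool_pos']),'orientation':list(o['orientation'])},open('w3.json','w'));print(o['tool_pos'])
E
```

```text
time: 5.0
tool_pos: [439.8, 289.9, 262.6]
orientation: [0.001, 0.987, -0.159, -0.0]
wrist_force: [0.1, 0.7, -2.0]
gripper_width: 29.8
grip_force: 61.4
[440.35917735 289.3572506  262.64134411]
```

View pics/w3.png

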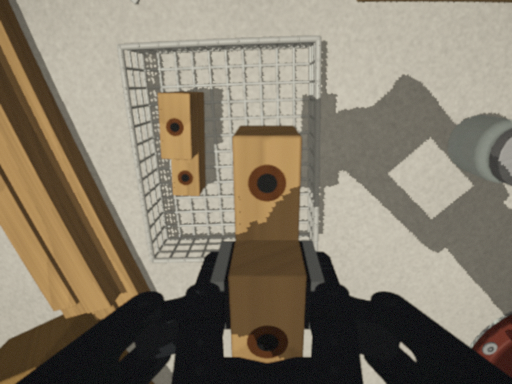

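Run:
```python
from h import *
o=json.load(open('w3.json')); P=pose('wrist',o); a=np.radians(-18.3); d=np.array([np.cos(a),np.sin(a)]); n=np.array([-d[1],d[0]])
t=np.array(o['tool_pos'])[:2]; print('TCP s,n',t@d,t@n)
for nm,uv,z in(('TL',(122,45),60),('TR',(321,38),60),('floorTR',(301,52),6),('floorBR',(298,235),6),('stored R shoulder',(190,125),78),('stored L',(159,93),78),('stored hole',(175,127),78),('stored foothole',(185,178),46),('BRrim',(318,235),60)):
    X=plane(P,[uv],z)[0,:2]; print(nm,np.round(X),round(X@d),round(X@n))
```

```text
TCP s,n 327.23222852590715 412.99260546090846
TL [596. 379.] 447 547
TR [543. 202.] 452 362
floorTR [540. 217.] 444 375
floorBR [333. 282.] 227 372
stored R shoulder [507. 342.] 374 484
stored L [543. 358.] 403 510
stored hole [510. 356.] 373 498
stored foothole [456. 377.] 314 501
BRrim [352. 259.] 253 356
```

```bash
python3 -m pendant '[-1,0,0,-0.4,0, -1,0,0,-0.4,0, -1,0,0,-0.4,0, -1,0,0,-0.35,0, -1,0,0,-0.25,0, -1,0,0,-0.12,0, -1,0,0,-0.05,0, -1,0,0,-0.02,0, -1,0,0,0,0, -1,0,0,0,0]'
```

```text
time: 6.05
tool_pos: [441.8, 290.2, 65.6]
orientation: [-0.001, 0.987, -0.16, 0.001]
wrist_force: [0.7, 0.3, -1.2]
gripper_width: 29.4
grip_force: 61.5
```

```bash
python3 -m pendant '[-1,0,0,-0.03,0, -1,0,0,-0.02,0, -1,0,0,0,0]'; python3 -m pendant '[0.15,0,0,0,0, 0.15,0,0,0,0, 0.15,0,0,0,0, 0.15,0,0,0,0, 0.15,0,0,0.2,0, 0.15,0,0,0.4,0, 0.15,0,0,0.4,0, 0.15,0,0,0.4,0, 0.15,0,0,0.4,0, 0.15,0,0,0,0]'
python3 - <<'E'
from h import *
im,P=snap('wrist','pics/w4.png'); o=bot.get_obs(); print(o['tool_pos'])
E
```

```text
time: 6.35
tool_pos: [441.3, 290.2, 60.7]
orientation: [-0.0, 0.987, -0.16, 0.001]
wrist_force: [-1.5, -0.5, 5.7]
gripper_width: 29.4
grip_force: 62.3
time: 7.35
tool_pos: [444.4, 291.6, 246.5]
orientation: [-0.004, 0.987, -0.16, 0.006]
wrist_force: [1.3, 0.7, 0.3]
gripper_width: 49.4
grip_force: 0.0
[442.80720334 290.77142371 243.20365045]
```

View pics/w4.png

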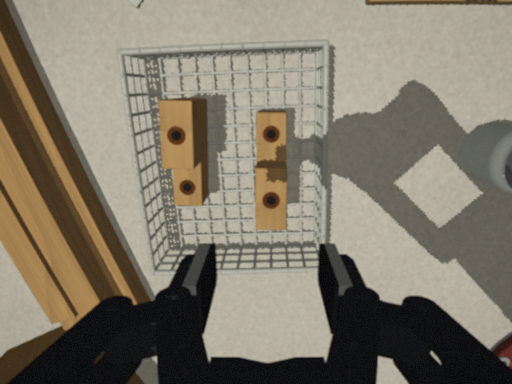

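The finished block stands in the basket at (271,170), clear of stored at (182,152) and of the walls. On to the blank.

```bash
python3 -m pendant '[0.5,0.05,-0.25,0,-0.05, 0.5,0.075,-0.45,0,0, 0.5,0.075,-0.45,0,0, 0.5,0.075,-0.45,0,0, 0.5,0.075,-0.45,0,0, 0.5,0.075,-0.45,0,0, 0.5,0.075,-0.45,0,0, 0.5,0.075,-0.45,0,0]'; python3 -m pendant '[0.5,0.075,-0.45,0,0, 0.5,0.075,-0.45,0,0, 0.5,0.075,-0.45,0,0, 0.5,0.075,-0.45,0,0, 0.5,0.075,-0.45,0,0, 0.5,0.075,-0.45,0,0, 0.5,0.075,-0.45,0,0, 0.5,0.075,-0.45,0,0, 0.5,0.075,-0.45,0,0, 0.5,0,-0.14,0,0, 0.5,0,0,0,0, 0.5,0,0,0,0]'
python3 - <<'E'
from h import *
im,P=snap('wrist','pics/w5.png'); o=bot.get_obs(); json.dump({'tool_pos':list(o['tool_pos']),'orientation':list(o['orientation'])},open('w5.json','w'));print(o['tool_pos'],o['orientation'])
k,l,s,c=cv2.connectedComponentsWithStats(wood(im))
for j in range(1,k):
    if s[j,4]>800: print(j,s[j],c[j])
uv=proj(P,[[o['tool_pos'][0],o['tool_pos'][1],70]])[0]; print(uv)
i=l[int(uv[1]),int(uv[0])]; m=l==i
for r in range(s[i,1],s[i,1]+s[i,3],8):
    w=np.where(m[r])[0]; print(r,w[0],w[-1],end='; ')
E
```

```text
time: 8.2
tool_pos: [496.9, -52.0, 237.0]
orientation: [-0.0, 0.98, -0.198, -0.002]
wrist_force: [0.7, 0.3, 0.5]
gripper_width: 64.1
grip_force: 0.0
time: 9.4
tool_pos: [565.0, -467.8, 237.2]
orientation: [-0.001, 0.98, -0.198, -0.001]
wrist_force: [-0.2, 0.5, -1.0]
gripper_width: 64.1
grip_force: 0.0
[ 565.2815341  -467.3156642   237.79612878] [-0.00112368  0.98024355 -0.19778854 -0.0010028 ]
1 [ 205  134   40  106 3555] [225.96511955 184.04810127]
2 [ 191  270   86   49 3341] [235.93564801 294.38551332]
[266.09650232 178.1052803 ]
0 0 511; 8 0 511; 16 0 511; 24 0 511; 32 0 511; 40 0 511; 48 0 511; 56 0 511; 64 0 511; 72 0 511; 80 0 511; 88 0 511; 96 0 511; 104 0 511; 112 0 511; 120 0 511; 128 0 511; 136 0 511; 144 0 511; 152 0 511; 160 0 511; 168 0 511; 176 0 511; 184 0 511; 192 0 511; 200 0 511; 208 0 511; 216 0 511; 224 0 511; 232 0 511; 240 0 511; 248 0 511; 256 0 511; 264 0 511; 272 0 511; 280 0 511; 288 4 511; 296 7 511; 304 11 511; 312 11 511; 320 0 511; 328 0 511; 336 0 511; 344 0 511; 352 0 511; 360 0 511; 368 0 511; 376 0 511;
```

View pics/w5.png

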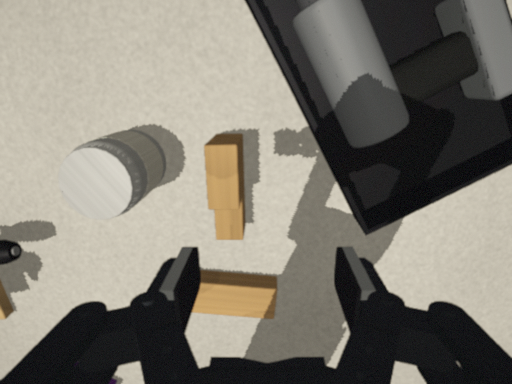

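The view shows the blank at (225,184), shoulder up and foot end at row 240, with the tin at (100,180) clear and the offcut at (236,294). I overshot y by 40 mm. Computing the grasp from the blank's left edges.

Run:
```python
from h import *
o=json.load(open('w5.json')); P=pose('wrist',o); im=cv2.imread('pics/w5.png')[:,:,::-1].copy()
k,l,s,c=cv2.connectedComponentsWithStats(wood(im)); m=l==1
L=lambda rows,z: plane(P,np.array([[np.where(m[r])[0][0]-.5,r] for r in rows],float),z)[:,:2]
A=L(range(150,204),72); B=L(range(214,237),40); print([ (r,int(np.where(m[r])[0][0]),int(np.where(m[r])[0][-1])) for r in range(136,240,9)])
for X in(A,B,np.r_[A,B]):
    q=cv2.fitLine(X.astype(np.float32),cv2.DIST_HUBER,0,.1,.1).ravel(); print(np.degrees(np.arctan2(q[1]/q[0],1)),q[2:])
ab=A.mean(0)-B.mean(0); print('A-B',np.degrees(np.arctan2(*ab[::-1])))
for ang in(-21.5,-22.5,-23.5):
    a=np.radians(ang); d=np.array([np.cos(a),np.sin(a)]); n=np.array([-d[1],d[0]])
    nc=np.r_[A,B].mean(0)@n-15; e=plane(P,[[229,239.5]],40)[0,:2]@d; e2=plane(P,[[206,145]],72)[0,:2]@d; st=plane(P,[[212,208.5]],72)[0,:2]@d
    C=(e+55)*d+nc*n; print(ang,'n',A.mean(0)@n,B.mean(0)@n,'ends',e,e2,st,'centre',C,'grasp+8',C+8*d)
```

```text
[(136, 215, 241), (145, 205, 242), (154, 205, 242), (163, 206, 242), (172, 206, 243), (181, 207, 243), (190, 208, 243), (199, 208, 243), (208, 209, 244), (217, 215, 244), (226, 216, 243), (235, 216, 242)]
-22.48179 [ 589.6732 -417.287 ]
-21.986778 [ 528.0216  -391.89697]
-22.406301 [ 564.31744 -406.82   ]
A-B -22.388405646662704
-21.5 n -172.1281593544994 -171.1594001124667 ends 620.5394842625215 729.6677909826071 669.1615032328482 centre [ 560.05715839 -421.42414201] grasp+8 [ 567.50049894 -424.35615182]
-22.5 n -159.8779346644341 -159.99962718775987 ends 623.6712885564164 732.5997475676044 672.1171758845932 centre [ 560.07371408 -421.31598543] grasp+8 [ 567.46475034 -424.37745289]
-23.5 n -147.57900960669772 -148.79111682666044 ends 626.6131165341775 735.3085471726394 674.8681151336185 centre [ 560.10757635 -421.21934317] grasp+8 [ 567.44405695 -424.40933572]
```

```bash
python3 -m pendant '[0.5,0.02,0.43,0,0.005, 0.5,0,0,-0.4,0, 0.5,0,0,-0.4,0, 0.5,0,0,-0.4,0, 0.5,0,0,-0.35,0, 0.5,0,0,-0.17,0, 0.5,0,0,-0.1,0, 0.5,0,0,0,0, -1,0,0,0,0, -1,0,0,0,0, -1,0,0,0,0, -1,0,0,0,0]'
```

```text
time: 10.65
tool_pos: [569.1, -427.4, 59.9]
orientation: [0.001, 0.981, -0.195, 0.002]
wrist_force: [0.2, 1.4, 6.4]
gripper_width: 29.2
grip_force: 60.4
```

```bash
python3 -m pendant '[-1,0,0,0.3,0, -1,0,0,0.45,0, -1,0,0,0.45,0, -1,0,0,0.45,0, -1,0.02,0.1,0.35,0.03, -1,0.055,0.43,0,0.03, -1,0.055,0.43,0,0, -1,0.055,0.43,0,0, -1,0.055,0.43,0,0, -1,0.055,0.43,0,0, -1,0.055,0.43,0,0, -1,0.055,0.43,0,0]'; python3 -m pendant '[-1,0.055,0.43,0,0, -1,0.055,0.43,0,0, -1,0.055,0.43,0,0, -1,0.03,0.2,0,0, -1,0,0,0,0, -1,0,0,0,0, -1,0,0,0,0]'
python3 - <<'E'
from h import *
im,P=snap('wrist','pics/w6.png'); o=bot.get_obs(); json.dump({'tool_pos':list(o['tool_pos']),'orientation':list(o['orientation'])},open('w6.json','w'));print(o['tool_pos'],o['orientation'])
E
```

```text
time: 11.85
tool_pos: [607.7, -113.9, 256.9]
orientation: [0.0, 0.989, -0.148, 0.0]
wrist_force: [1.5, 0.2, -1.1]
gripper_width: 29.2
grip_force: 59.8
time: 12.55
tool_pos: [627.3, 32.4, 256.8]
orientation: [0.0, 0.989, -0.149, -0.0]
wrist_force: [0.3, -0.2, 0.4]
gripper_width: 29.3
grip_force: 59.7
[627.36505967  32.17502533 256.87139398] [ 3.14110305e-04  9.88861956e-01 -1.48835227e-01 -9.61530032e-05]
```

View pics/w6.png

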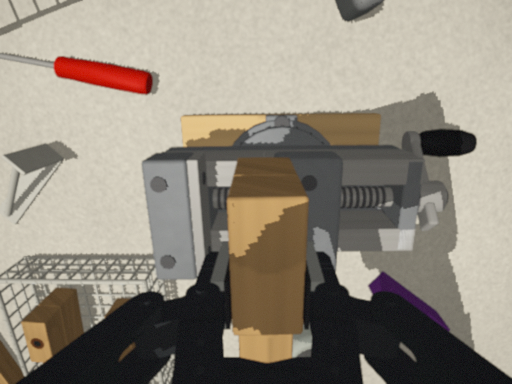

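Run:
```python
from h import *
o=json.load(open('w6.json')); P=pose('wrist',o)
a=np.radians(72.8); u=np.array([np.cos(a),np.sin(a)]); v=np.array([-u[1],u[0]]); O=np.array([604.7,18.2])
for nm,uv in(('fb1',(144,160)),('fb2',(155,277)),('face1',(202,158)),('face2',(206,240)),('mb1',(341,160)),('mb2',(339,270))):
    X=plane(P,[uv],152)[0,:2]; print(nm,np.round(X,1),'vise',np.round([(X-O)@u,(X-O)@v],1))
X=plane(P,[(144,160),(155,277)],152)[:,:2];e=X[0]-X[1];print(np.degrees(np.arctan2(e[1],e[0])))
g=proj(P,[[*(O-167*u),152]]); print('grip pred px',g)
im=cv2.imread('pics/w6.png'); r=im[200,185:235].astype(int).sum(1)//3; print(r)
```

```text
fb1 [683.2 106.3] vise [107.4 -49. ]
fb2 [591.7 137.3] vise [109.9  47.6]
face1 [672.2  65.9] vise [ 65.5 -50.3]
face2 [610.8  85.8] vise [66.4 14.1]
mb1 [641.6 -28.3] vise [-33.5 -49. ]
mb2 [554.4  -6.5] vise [-38.5  40.7]
-18.697081217074775
grip pred px [[504.90694346 222.50759371]]
[152 144 129 114 114 152 183 187 187 187 188 188 189 187 172 130  82  70
  71  71  70  71  69  66  61  54  60  79  97 102 103  97  76  56  55  82
 101 102  91  71  63  88 123 141 145 144 143 144 145 144]
```

Run:
```python
from h import *
a=np.radians(72.4); u=np.array([np.cos(a),np.sin(a)]); v=np.array([-u[1],u[0]]); O=np.array([604.7,18.2])
w1={'tool_pos':[554.747,-404.905,348.657],'orientation':[-4.5e-4,.9848237,-.1735545,-9.1e-4]}
obs=[(pose('top'),(458*.64,300*.64)),(pose('scene'),(365*.64,266*.64)),(pose('wrist',json.load(open('w2.json'))),(661*.64,86*.64)),(pose('wrist',json.load(open('w6.json'))),(447,142)),(pose('wrist',w1),(83,184)),(pose('wrist',json.load(open('w5.json'))),(-999,0))][:5]
A=np.zeros((3,3));b=np.zeros(3)
for P,uv in obs:
    t,d=ray(P,[uv]); d=d[0]/np.linalg.norm(d[0]); M=np.eye(3)-np.outer(d,d); A+=M;b+=M@t
    n=np.r_[u,0]; X=t+d*((-167-(t-np.r_[O,0])@n)/(d@n)); print('at plane',np.round([(X[:2]-O)@v,X[2]],1))
X=np.linalg.solve(A,b); print('triang',X,'vise',(X[:2]-O)@u,(X[:2]-O)@v,X[2])
for P,uv in obs: print(np.round(proj(P,[X])[0]-uv,1))
```

```text
at plane [-52.7   2.4]
at plane [-42.1  40.7]
at plane [-47.4  54.4]
at plane [-46.8  47.9]
at plane [-46.5  52.1]
triang [ 598.14854331 -153.12299297   48.28750213] vise -165.2844413184894 -45.55812729320051 48.28750213015756
[ 0.5 -0.2]
[-0.9 -0.9]
[-3.7  2.1]
[-1.6  1.2]
[ 0.4 -0.1]
```

```bash
python3 -m pendant '[-1,0.01,0.26,0,-0.005, -1,0,0,0,0, -1,0,0,-0.4,0, -1,0,0,-0.25,0, -1,0,0,-0.08,0, -1,0,0,0,0, -1,0,0,0,0]'
```

```text
time: 13.3
tool_pos: [629.6, 58.9, 185.5]
orientation: [-0.0, 0.988, -0.152, 0.001]
wrist_force: [0.5, 0.2, -0.0]
gripper_width: 29.2
grip_force: 59.2
```

```bash
python3 -m pendant '[-1,0,0,-0.04,0, -1,0,0,-0.02,0, -1,0,0,0,0]';  python3 -m pendant '[0.2,0,0,0,0, 0.2,0,0,0,0, 0.2,0,0,0,0, 0.2,0,0,0.2,0, 0.2,0,0,0.4,0, 0.2,0,0,0.4,0, 0.2,0,-0.3,0.4,0, 0.2,-0.2,-0.4,0,0, 0.2,-0.2,-0.4,0,0,  0.2,0,0,0,0,  0.2,0,0,0,0]'
python3 - <<'E'
from h import *
im,P=snap('wrist','pics/w7.png'); o=bot.get_obs(); json.dump({'tool_pos':list(o['tool_pos']),'orientation':list(o['orientation'])},open('w7.json','w'));print(o['tool_pos'],o['orientation'])
k,l,s,c=cv2.connectedComponentsWithStats(wood(im))
for j in range(1,k):
    if s[j,4]>500: print(j,s[j],c[j])
a=np.radians(72.4); u=np.r_[np.cos(a),np.sin(a)]; v=np.array([-u[1],u[0]]); Of=np.array([604.7,18.2])
def V(x,y,z): return np.r_[Of+x*u+y*v,z]
for x,y,z in((50,-55,192),(50,7,192),(50,55,160),(47,-55,192)): print((x,y,z),np.round(proj(P,[V(x,y,z)])[0],1))
E
```

```text
time: 13.6
tool_pos: [629.5, 59.5, 179.5]
orientation: [-0.0, 0.988, -0.152, 0.001]
wrist_force: [-0.5, -0.5, 2.4]
gripper_width: 29.7
grip_force: 59.5
time: 14.7
tool_pos: [588.1, -51.1, 317.9]
orientation: [-0.0, 0.988, -0.153, -0.0]
wrist_force: [0.5, 1.3, -0.0]
gripper_width: 51.3
grip_force: 0.0
[588.45503717 -50.21461691 317.79616718] [-3.91705599e-04  9.88341293e-01 -1.52254156e-01 -8.34961220e-05]
4 [ 219   99   75   26 1510] [262.79072848 110.57483444]
5 [  93  101   98  140 7803] [137.20479303 166.86018198]
6 [ 461  167   51   42 1586] [488.02459016 187.28751576]
7 [   0  259   52   74 2933] [ 25.08182748 295.53187862]
8 [  57  268   43   68 1544] [ 78.46891192 295.78821244]
(50, -55, 192) [108.1 130.8]
(50, 7, 192) [119.1 206.7]
(50, 55, 160) [140.3 241.7]
(47, -55, 192) [111.9 130.8]
```

Run:
```python
from h import *
o=bot.get_obs(); print(np.round(o['joints'],3),o['time'])
im=cv2.imread('pics/w7.png'); 
# dark grip blob
g=cv2.inRange(im,(0,0,0),(45,45,45)); k,l,s,c=cv2.connectedComponentsWithStats(g)
P=pose('wrist',json.load(open('w7.json')))
a=np.radians(72.5); u=np.r_[np.cos(a),np.sin(a)]; v=np.array([-u[1],u[0]]); O=np.array([604.7,18.2])
for th in(120,134,150):
    t=np.radians(th); G=np.r_[O-167*u-60*np.sin(t)*v,92+60*np.cos(t)]; print(th,G,proj(P,[G,G-np.r_[28*u,0],G+np.r_[28*u,0]]).round(1).tolist())
for j in range(1,k):
    if 200<s[j,4]<4000: print(s[j],c[j])
```

```text
[-2.040e-01  9.700e-02  1.622e+00  1.000e-03  1.423e+00  1.672e+00] 14.75
120 [ 604.03871792 -156.69586246   62.        ] [[351.3, 118.0], [375.6, 118.2], [326.9, 117.9]]
134 [ 595.64492514 -154.04930976   50.32049777] [[348.3, 124.6], [371.8, 124.8], [324.7, 124.5]]
150 [ 583.09364001 -150.09190476   40.03847577] [[345.6, 134.5], [368.2, 134.6], [322.8, 134.4]]
[321 111  49  23 965] [345.31088083 121.66943005]
```

```bash
python3 -m pendant '[1,0.005,-0.3,0,0.091, 1,0.005,-0.3,0,0.091, 1,0.005,-0.3,0,0.091, 1,0,-0.3,0,0.091, 1,0,-0.08,0,0.091, 1,0,0,-0.2,0.091, 1,0,0,-0.2,0.091, 1,0,0,-0.2,0.091, 1,0,0,-0.2,0.091, 1,0,0,-0.2,0.091, 1,0,0,-0.2,0.091, 1,0,0,0,0]'; python3 -m pendant '[1,0,0,0,0, 1,0,0,0,0]'; python3 -c "
from h import *
im,P=snap('wrist','pics/w8.png'); o=bot.get_obs(); json.dump({'tool_pos':list(o['tool_pos']),'orientation':list(o['orientation'])},open('w8.json','w')); q=o['orientation'];print(o['tool_pos'],2*np.degrees(np.arctan2(q[2],q[1])),np.round(o['joints'],2))
a=np.radians(72.5); u=np.r_[np.cos(a),np.sin(a)]; v=np.array([-u[1],u[0]]); O=np.array([604.7,18.2])
X=np.array(o['tool_pos'])[:2]-O; print('vise',X@u,X@v)
g=cv2.inRange(im,(0,0,0),(45,45,45)); k,l,s,c=cv2.connectedComponentsWithStats(g)
for j in range(1,k):
    if 200<s[j,4]: print(s[j],c[j])
for th in (120,130,140):
    t=np.radians(th); G=np.r_[O-165*u-60*np.sin(t)*v,92+60*np.cos(t)]; print(th,proj(P,[G,G-np.r_[28*u,0],G+np.r_[28*u,0]]).round(1).tolist())
"
```

```text
time: 15.95
tool_pos: [588.3, -175.9, 193.6]
orientation: [-0.004, 0.805, 0.593, -0.002]
wrist_force: [-1.0, 1.1, -0.5]
gripper_width: 85.7
grip_force: 0.0
time: 16.15
tool_pos: [591.2, -178.1, 199.4]
orientation: [0.001, 0.806, 0.592, 0.001]
wrist_force: [0.6, -0.1, 0.7]
gripper_width: 85.6
grip_force: 0.0
[ 591.25201545 -178.36413407  199.73787302] 72.56520232450265 [-0.41  0.25  1.68  0.    1.22 -0.1 ]
vise -191.5104335133499 -46.28240426905717
[399  16  41  42 968] [416.05785124  38.66735537]
[174  84  49   9 205] [201.23902439  87.02439024]
[   5  114   73   92 2063] [ 39.00193892 152.98739699]
[ 249  115   32   68 1862] [264.64983888 148.28732546]
[    0   255   512   129 27772] [258.43266599 345.32986461]
120 [[271.3, 154.2], [271.1, 187.3], [271.5, 119.0]]
130 [[263.9, 152.1], [264.0, 184.3], [263.9, 118.0]]
140 [[255.3, 150.4], [255.7, 181.9], [255.0, 117.1]]
```

```bash
python3 -m pendant '[1,0.005,0.015,-0.4,0, 1,0,0,-0.4,0, 1,0,0,-0.3,0, 1,0,0,-0.2,0, 1,0,0,-0.11,0, 1,0,0,0,0, -1,0,0,0,0, -1,0,0,0,0, -1,0,0,0,0, -1,0,0,0,0, -1,0,0,0,0, -1,0,0,0,0]'; python3 -c "
from h import *
o=bot.get_obs(); a=np.radians(72.5); u=np.r_[np.cos(a),np.sin(a)]; v=np.array([-u[1],u[0]]); O=np.array([604.7,18.2])
X=np.array(o['tool_pos'])[:2]-O; print('vise',X@u,X@v,o['tool_pos'],o['wrist_force'])"
```

```text
time: 17.4
tool_pos: [590.3, -176.9, 58.0]
orientation: [-0.0, 0.806, 0.592, -0.0]
wrist_force: [-2.9, 0.4, 6.0]
gripper_width: 24.6
grip_force: 58.5
vise -190.40721613249787 -44.89823661416515 [ 590.26365516 -176.89574971   58.04777244] [-2.91610681  0.39171931  6.02697383]
```

```bash
cat > st.py <<'E'
from h import *
import sys
o=bot.get_obs(); a=np.radians(72.5); u=np.r_[np.cos(a),np.sin(a)]; v=np.array([-u[1],u[0]]); O=np.array([604.7,18.2])
X=np.array(o['tool_pos'])[:2]-O; print('vise x,y,z',np.round([X@u,X@v,o['tool_pos'][2]],1),'ang',round(np.degrees(np.arctan2(-X@v,o['tool_pos'][2]-96))%360,1),'F',np.round(o['wrist_force'],1),'w',round(o['gripper_width'],1),'t',o['time'])
E
python3 -m pendant '[-1,-0.027,0.009,-0.031,0, -1,-0.119,0.037,-0.095,0, -1,-0.138,0.044,-0.06,0, -1,-0.148,0.047,-0.02,0, -1,0,0,0,0]' | grep -v orient; python3 st.py
python3 -c "
from h import *
im,P=snap('wrist','pics/w9.png'); cv2.imwrite('pics/w9c.png',im[:,:,::-1])"
```

```text
time: 17.9
tool_pos: [550.0, -164.9, 39.2]
wrist_force: [1.0, -2.3, 5.9]
gripper_width: 24.1
grip_force: 59.7
vise x,y,z [-191.1   -2.9   39.2] ang 177.1 F [ 1.  -2.3  5.9] w 24.1 t 17.9
```

View pics/w9c.png

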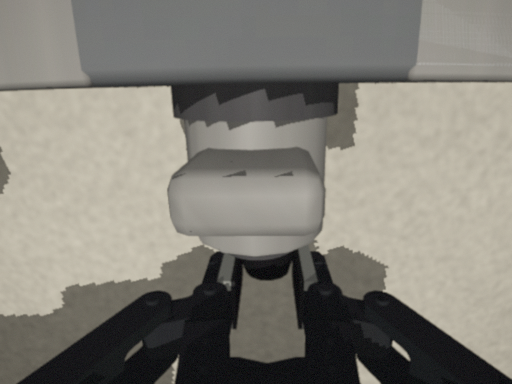

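The crank has followed to about 180°: the black grip is held between the pads at (267,268), just in front of the hub. Cranking on.

```bash
python3 -m pendant '[-1,-0.148,0.047,0.02,0, -1,-0.138,0.044,0.06,0, -1,-0.119,0.037,0.095,0, -1,-0.091,0.029,0.125,0, -1,-0.057,0.018,0.145,0, -1,-0.019,0.006,0.155,0, -1,0,0,0,0]' | grep -v orient; python3 st.py
```

```text
time: 18.65
tool_pos: [490.8, -147.3, 98.4]
wrist_force: [-2.7, -5.0, 5.5]
gripper_width: 24.1
grip_force: 61.4
vise x,y,z [-192.1   58.9   98.4] ang 272.3 F [-2.7 -5.   5.5] w 24.1 t 18.65
```

```bash
python3 -m pendant '[-1,0.019,-0.006,0.155,0, -1,0.057,-0.018,0.145,0, -1,0.091,-0.029,0.125,0, -1,0.119,-0.037,0.095,0, -1,0.138,-0.044,0.06,0, -1,0.148,-0.047,0.02,0, -1,0.148,-0.047,-0.02,0, -1,0.138,-0.044,-0.06,0, -1,0.119,-0.037,-0.095,0, -1,0.091,-0.029,-0.125,0, -1,0.057,-0.018,-0.145,0, -1,0.019,-0.006,-0.155,0]' | grep -v orient; python3 st.py; python3 -m pendant '[-1,0,0,0,0]' | grep -v orient; python3 st.py
```

```text
time: 19.85
tool_pos: [605.9, -181.6, 98.1]
wrist_force: [-4.2, 2.1, 7.5]
gripper_width: 24.1
grip_force: 61.9
vise x,y,z [-190.2  -61.2   98.1] ang 88.1 F [-4.2  2.1  7.5] w 24.1 t 19.85
time: 19.95
tool_pos: [605.5, -181.5, 95.5]
wrist_force: [4.1, -1.3, -8.1]
gripper_width: 24.4
grip_force: 60.7
vise x,y,z [-190.3  -60.8   95.5] ang 90.5 F [ 4.1 -1.3 -8.1] w 24.4 t 19.95
```

```bash
python3 -m pendant '[-1,-0.019,0.006,-0.155,0, -1,-0.057,0.018,-0.145,0, -1,-0.091,0.029,-0.125,0, -1,-0.119,0.037,-0.095,0, -1,-0.138,0.044,-0.06,0, -1,-0.148,0.047,-0.02,0, -1,-0.148,0.047,0.02,0, -1,-0.138,0.044,0.06,0, -1,-0.119,0.037,0.095,0, -1,-0.091,0.029,0.125,0, -1,-0.057,0.018,0.145,0, -1,-0.019,0.006,0.155,0]' | grep -v orient; python3 st.py; python3 -m pendant '[-1,0.019,-0.006,0.155,0, -1,0.057,-0.018,0.145,0, -1,0.091,-0.029,0.125,0, -1,0.119,-0.037,0.095,0, -1,0.138,-0.044,0.06,0, -1,0.148,-0.047,0.02,0]' | grep -v orient; python3 st.py
```

```text
time: 21.15
tool_pos: [490.6, -147.1, 96.8]
wrist_force: [6.5, -8.1, -9.1]
gripper_width: 24.4
grip_force: 60.6
vise x,y,z [-192.    59.1   96.8] ang 270.7 F [ 6.5 -8.1 -9.1] w 24.4 t 21.15
time: 21.75
tool_pos: [543.2, -163.1, 158.7]
wrist_force: [-8.5, 1.4, 13.0]
gripper_width: 24.2
grip_force: 62.2
vise x,y,z [-191.4    4.1  158.7] ang 356.3 F [-8.5  1.4 13. ] w 24.2 t 21.75
```

```bash
python3 -m pendant '[-1,0.148,-0.047,-0.02,0, -1,0.138,-0.044,-0.06,0, -1,0.119,-0.037,-0.095,0, -1,0.091,-0.029,-0.125,0, -1,0.057,-0.018,-0.145,0, -1,0.019,-0.006,-0.155,0, -1,0,0,0,0]' | grep -v orient; python3 st.py; python3 -m pendant '[-1,-0.019,0.006,-0.155,0, -1,-0.057,0.018,-0.145,0, -1,-0.091,0.029,-0.125,0, -1,0,0,0,0]' | grep -v orient; python3 st.py
```

```text
time: 22.45
tool_pos: [605.4, -181.6, 95.8]
wrist_force: [6.6, -1.7, -7.9]
gripper_width: 24.3
grip_force: 60.7
vise x,y,z [-190.3  -60.8   95.8] ang 90.2 F [ 6.6 -1.7 -7.9] w 24.3 t 22.45
time: 22.85
tool_pos: [585.7, -175.6, 53.7]
wrist_force: [-2.9, -0.1, 1.6]
gripper_width: 24.1
grip_force: 61.5
vise x,y,z [-190.5  -40.2   53.7] ang 136.5 F [-2.9 -0.1  1.6] w 24.1 t 22.85
```

```bash
python3 -m pendant '[-1,-0.119,0.037,-0.095,0, -1,-0.138,0.044,-0.06,0, -1,-0.148,0.047,-0.02,0, -1,0,0,0,0]' | grep -v orient; python3 st.py; python3 -m pendant '[-1,-0.148,0.047,0.02,0, -1,0,0,0,0]' | grep -v orient; python3 st.py
```

```text
time: 23.25
tool_pos: [549.1, -164.6, 39.3]
wrist_force: [1.7, -2.3, 5.7]
gripper_width: 24.1
grip_force: 61.9
vise x,y,z [-191.1   -1.9   39.3] ang 178.1 F [ 1.7 -2.3  5.7] w 24.1 t 23.25
time: 23.45
tool_pos: [535.4, -160.6, 40.9]
wrist_force: [4.1, -3.1, 1.2]
gripper_width: 24.4
grip_force: 61.3
vise x,y,z [-191.3   12.3   40.9] ang 192.6 F [ 4.1 -3.1  1.2] w 24.4 t 23.45
```

```bash
python3 -m pendant '[-1,-0.138,0.044,0.06,0, -1,0,0,0,0]' | grep force; python3 st.py; python3 -m pendant '[-1,-0.119,0.037,0.095,0, -1,0,0,0,0]' | grep force; python3 st.py;  python3 -m pendant '[-1,-0.048,0.015,0.054,0, -1,0,0,0,0]' | grep force; python3 st.py
```

```text
wrist_force: [6.9, -5.1, -5.1]
grip_force: 61.3
vise x,y,z [-191.6   26.4   46.1] ang 207.9 F [ 6.9 -5.1 -5.1] w 24.1 t 23.65
wrist_force: [9.4, -6.8, -8.8]
grip_force: 61.1
vise x,y,z [-191.8   39.    54.8] ang 223.4 F [ 9.4 -6.8 -8.8] w 24.6 t 23.85
wrist_force: [11.0, -7.3, -14.3]
grip_force: 60.7
vise x,y,z [-191.8   43.7   59.4] ang 230.0 F [ 11.   -7.3 -14.3] w 24.4 t 24.05
```

```bash
python3 -m pendant '[-1,-0.041,0.013,0.06,0, -1,0,0,0,0, -1,0,0,0,0]' | grep force; python3 st.py
```

```text
wrist_force: [12.4, -8.8, -17.9]
grip_force: 60.5
vise x,y,z [-191.9   48.    64.9] ang 237.1 F [ 12.4  -8.8 -17.9] w 24.4 t 24.35
```

```bash
python3 -m pendant '[1,0,0,0,0, 1,0,0,0,0, 1,0,0,0,0, 1,0,0,0,0, 1,-0.06,-0.2,0,0, 1,0,0,0.3,0, 1,0,0,0.45,0, 1,0,0,0.45,0, 1,0,0,0.45,0, 1,0,0,0.45,0, 1,0,0,0.4,0, 1,0,0,0,0]'
python3 - <<'E'
from h import *
im0,P0=snap('top'); im,P=snap('scene')
t0=cv2.imread('pics/top0.png')[:,:,::-1]; s0=cv2.imread('pics/scene0.png')[:,:,::-1]
# stationary check: phase shift of patches before/after
for nm,a,b,c in(('tin',t0,im0,(345,184)),('offcut',t0,im0,(353,239)),('jar',t0,im0,(236,257)),('tape',t0,im0,(276,143)),('bracket',t0,im0,(163,172)),('driver',t0,im0,(200,150)),('stored',t0,im0,(145,228))):
    x,y=c; A=cv2.cvtColor(a[y-20:y+20,x-20:x+20].copy(),cv2.COLOR_RGB2GRAY); B=cv2.cvtColor(b[y-28:y+28,x-28:x+28].copy(),cv2.COLOR_RGB2GRAY)
    r=cv2.minMaxLoc(cv2.matchTemplate(B,A,cv2.TM_CCOEFF_NORMED)); print(nm,round(r[1],2),np.array(r[3])-8)
a=np.radians(72.5); u=np.r_[np.cos(a),np.sin(a)]; v=np.array([-u[1],u[0]]); O=np.array([604.7,18.2])
for nm,I,PP in(('top',im0,P0),('scene',im,P)):
    m=wood(I); c=proj(PP,[[*(O+50*u),160]])[0]; x,y=c.astype(int); k,l,s,ce=cv2.connectedComponentsWithStats(m); i=l[y,x]; print(nm,c,s[i],ce[i]); print('foot end/shoulder end px',proj(PP,[[*(O+50*u+55*v),160],[*(O+50*u-55*v),192],[*(O+50*u+7*v),192]]).round(1).tolist())
    cv2.imwrite(f'pics/{nm}_end.png',I[:,:,::-1])
E
```

```text
time: 25.55
tool_pos: [494.4, -168.6, 322.6]
orientation: [0.005, 0.806, 0.592, 0.003]
wrist_force: [0.4, -0.3, 0.5]
gripper_width: 85.5
grip_force: 0.0
tin 0.35 [ 2 -2]
offcut 0.26 [-6 -8]
jar 0.99 [0 0]
tape 1.0 [0 0]
bracket 0.99 [0 0]
driver 1.0 [0 0]
stored 0.94 [0 0]
top [228.28594095 181.25216266] [209 163  26  47 530] [223.88301887 187.83584906]
foot end/shoulder end px [[223.2, 197.8], [232.7, 162.6], [226.9, 181.5]]
scene [262.23213016 192.45039278] [244 183  38  26 458] [260.36026201 192.61790393]
foot end/shoulder end px [[279.6, 188.9], [244.5, 189.3], [264.7, 185.2]]
```

Run:
```python
from h import *
s0=cv2.imread('pics/scene0.png',0); s1=cv2.imread('pics/scene_end.png',0)
for nm,(x,y) in dict(tin=(202,142),offcut=(242,127),purple=(291,162),jar=(316,181),stored=(354,266)).items():
    A=s0[y-14:y+14,x-14:x+14]; B=s1[y-22:y+22,x-22:x+22]; r=cv2.minMaxLoc(cv2.matchTemplate(B,A,cv2.TM_CCOEFF_NORMED)); print(nm,round(r[1],2),np.array(r[3])-8)
im=cv2.imread('pics/scene_end.png')[:,:,::-1].copy(); m=wood(im); P=pose('scene')
print([(r,np.where(m[r,235:290])[0][[0,-1]]+235) for r in range(184,208,4)])
# wrist look-back: moving jaw / block in top image profile along screw
a=np.radians(72.5); u=np.r_[np.cos(a),np.sin(a)]; v=np.array([-u[1],u[0]]); O=np.array([604.7,18.2]); T=cv2.imread('pics/top_end.png'); Pt=pose('top')
for x in range(20,84,4):
    uv=proj(Pt,[[*(O+x*u-30*v),192 if 33<x<66 else 152]])[0]; print(x,T[int(round(uv[1])),int(round(uv[0]))],end=' ')
```

```text
tin 0.74 [0 0]
offcut 0.58 [0 0]
purple 1.0 [0 0]
jar 1.0 [0 0]
stored 1.0 [0 0]
[(184, array([258, 264])), (188, array([236, 279])), (192, array([235, 280])), (196, array([235, 276])), (200, array([235, 257])), (204, array([235, 247]))]
20 [ 98 102 101] 24 [ 99 106 104] 28 [101 106 104] 32 [84 90 91] 36 [57 64 69] 40 [50 76 95] 44 [ 66 105 134] 48 [ 64 107 135] 52 [ 65 108 134] 56 [ 68 110 136] 60 [ 70 109 136] 64 [ 67 108 137] 68 [ 63 106 136] 72 [ 65 110 139] 76 [ 88 111 124] 80 [87 93 94]
```

```bash
python3 -c "
from workcell import job; print(job.job_done())"
```

```text
the job is handed in; nothing more can be done
None
```

I handed the job in at about 26 s with the drilled block standing in the basket and the blank clamped in the vise at about 23 N on the crank. The jar, tape measure, screwdriver, bracket and stored block show no shift; the tin and offcut were partly hidden, with no shift where visible; no verdict came back.

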